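# Line up kiwis in the sticker jig and lock the bar

## Robot

A 6-joint arm with a two-finger parallel gripper is mounted at the origin on a cart in front of the work surface, level with it; the furniture and walls round the work are solid. World frame = base frame: x ahead of the robot, y to its left, z up, the work surface at z = 0. Lengths are in m, angles in degrees, forces in N, time in s.
With the tool pointing down it reaches from about 0.275 to 0.725 m from the base axis. Payload 15.9 kg.
Tool frame: the origin (TCP) lies at the very end of the fingers, on their centre line; the grasp point (between the pads) lies 19 mm behind it (manip.grasp_offset is the distance from the TCP to the grasp point, in m); z points along the fingers, y is the line along which they close (so a half turn about z gives the same grasp; the last joint's range is limited). The gripper opens to 85 mm and grips with 20 to 120 N. Pads are 22 mm wide; open, the fingers measure 114 mm over their backs; the gripper's body (76 mm by 85 mm) begins 54 mm behind the grasp point. The pads swing forward as they close: fully open they stand 13 mm farther back than shut.
Start: joints at [68.526, 12.198, -1.971, 75.831, 0, 90], TCP at [0.183, 0.465, 0.231] pointing down, gripper open.
Joint ranges: [-170.91, 170.91], [-42.67, 98.43], [-65.05, 77.54], [-120.47, 116.71], [-90, 82.35], [-180, 180]. Speed limits (degrees/s): [108.29, 108.29, 136.94, 147.25, 180, 180].

## Interface

Orientations are given as a 3x3 rotation matrix whose columns are the frame's x, y, z axes.
In Python, from workcell import manip, cams gives the robot as it stands.
- The arm moves only by the shell command python3 -m creep 'ROWS' [FORCE]. ROWS is JSON, a list of rows, each an object of numbers: "hand": the opening, from 0 (shut) to 1 (fully open); "dx", "dy", "dz": the shift along the tool's x, y, z in units of 30 mm (1.0 is 30 mm); "spin": the turn about the tool's z in units of 8 degrees (1.0 is 8 degrees). A call has 1 to 20 rows; each row shifts and turns the commanded pose from where the row before left it, along the tool's axes as they then stand; what a row does not reach is not made up. A row lasts 1/8 s, in which the tool goes at most 62.5 mm and 10.7 degrees, less where a joint would pass 70% of its speed; a pose out of reach is approached as far as the arm can. A call is refused whole if a number of a shift passes 1 or a number of a turn 1, either way. A call with a gripper value outside its range is refused whole. The fingers move at their own pace and stop on an object; FORCE is the grip in N (left out, the last holds). Time passes only in rows, so rows that do not move let the fingers close. It gives the time, the measured TCP pose, the force, the opening and the grip force at its end, in the units of the state.
- manip.read_state(): the state, without advancing time (a new reading comes with each control period).
- cams.grab_frame(name): name is "scene" or "top"; returns a dict with "img" (384x512x3 uint8, red, green, blue), "mtx" (3x3 intrinsics, pixels), "R" (3x3) and "t" (3): a world point X has camera coordinates R X + t. Camera axes: x right, y down, z forward; pixel columns grow to the right and rows downward; lengths in m; the calibration is good to about 2 mm. A picture is of the moment at which its call begins. There is no depth.
- manip.close_job(): hands the job in; it is judged then, once.
The state is a dict: "time": time; "joint_positions": joint angles; "qd": joint speeds; "joint_efforts": joint torques, N m; "tcp_pos": TCP position; "tcp_rot": TCP orientation; "wrist_force": force on the tool from outside, world axes, zero at the start; "moment": the same for the moment, N m; "gripper_width": finger opening in m; "grip_force": force on a finger pad.
Only numpy, scipy, OpenCV 4.12 (cv2) and the standard library are available. Lean on these libraries where they do the work, as an engineer would, in place of code of your own. Each camera call takes 0.05 s, during which the arm holds its last target. There are 200 camera calls.

## Task

Three kiwis lie loose in the sticker jig. Take the straight bar by its wooden handle, push the fruit back with its edge into one straight row against the sprung fingers, feel along the rails for the pair of notches, let the bar sink fully home in both so that it holds all three fruits snugly in line, and let go. Only the bar may touch the fruit; it bruises easily, so push gently and do not lean hard on the rails, and leave the things round the jig where they are.

Things in the scene. Friction and masses are not known exactly. Their poses are not given: they have to be found in the camera images.
- jig: Sticker jig fixed on the table: plywood board 262 mm deep, 298 wide, 8 thick. Axes: +x away from the robot, to the spring housing at the back; y along the row; z up. Origin: on the table, mid-width, below the rest line of the sprung fingers; the board spans x = -186 to 76 mm. Outer cheeks with clamp screws reach z = 26 mm. The fruit lies on the board, z = 8 mm
- jig_fingers (a point): Mid-width point of the rest line of the three sprung fingers, 31 mm above the table: padded plates 64 mm wide, 36 high, at jig y = -78, 0, 78 mm, their faces at jig x = 0. Each slides to +x on its own soft spring (0.7 N at rest, plus 0.05 N per mm) for 46 mm, then meets a hard stop
- jig_rails (a point): Mid-width point level with the rail tops (46 mm above the table) at jig x = -32 mm. Two aluminium rails run along jig x from about -160 to 25 mm, at y = 121 to 133 and -133 to -121 mm. They are adjustable along x and clamped; the notch pair, square across, is centred up to 14 mm in front of or behind this point: not measured, to be felt for
- jig_notch (a point): Same point as jig_rails, about the notches: one in each rail, 11 mm wide along x, edges of the mouth just broken, 16 mm deep, bottom 30 mm above the table. The bar's 8 mm ears drop in from above; on the rails beside a notch they cannot sink at all. While it pushes the fruit, the bar leans a few degrees in the gripper
- bar: Straight bar, 0.22 kg: aluminium ruler on edge, 8 mm thick (x), 228 long (y), 42 high (z), an ear at each end (out to y = +-140, 20 to 42 mm above the lower edge); wooden handle on top, 14 mm thick (x), 90 long (y), 40 to 86 mm up. Origin: middle of the lower edge, x as the jig's. At the start ears lie on the rails in front of the fruit: origin at z = 26 mm; home in the notches: z = 10 mm
- kiwi1_mid (a point): Middle of a loose kiwi in the jig, about 45 to 52 mm thick and 70 mm long, about 90 g, lying on the jig's board roughly lengthwise along the row; it can roll. Centre about 31 mm above the table
- kiwi2_mid (a point): Middle of a loose kiwi in the jig, about 45 to 52 mm thick and 70 mm long, about 90 g, lying on the jig's board roughly lengthwise along the row; it can roll. Centre about 31 mm above the table
- kiwi3_mid (a point): Middle of a loose kiwi in the jig, about 45 to 52 mm thick and 70 mm long, about 90 g, lying on the jig's board roughly lengthwise along the row; it can roll. Centre about 31 mm above the table
- kiwi1: The same kiwi; origin on its underside as it lay, axes turn as it rolls
- kiwi2: The same kiwi; origin on its underside as it lay, axes turn as it rolls
- kiwi3: The same kiwi; origin on its underside as it lay, axes turn as it rolls
- stamp: Wooden rubber stamp with a turned handle, foot 30 x 56 mm, 71 mm high, standing on the table right of the jig; origin under its centre. To be left alone
- spare_kiwi: A fourth kiwi, 49 x 72 x 44 mm, on the table left of the jig, not part of the row; origin at the middle of its underside. To be left alone

How it is judged (in metres and radians):
On the way, in this order (a step that is already met when the one before it is completed fails the run):
1. all three kiwis are pressed into line by the bar while it is still up on the rails (z of bar in the frame of jig above 0.019 m and contact force between bar and kiwi1 above 0.2 N and contact force between bar and kiwi2 above 0.2 N and contact force between bar and kiwi3 above 0.2 N), for 0.2 s.
2. the bar is down in both notches (z of bar in the frame of jig between 0.006 and 0.0145 m and angle between the y axis of bar and the y axis of jig, either way round below 0.03 rad and angle between bar's own z axis and vertical below 0.2 rad), for 0.2 s.
At the end, for the whole second after the job is handed in: Bar let go, at rest, down in both notches (lower edge under 14.5 mm above the table), square to the jig within 0.03 rad, upright within 0.2 rad; all three kiwis at rest on the board, centres 20 to 36 mm behind the bar's mid-plane, each pressing on it with over 0.2 N (all of step 2 and linear speed of each of bar, kiwi1, kiwi2, kiwi3 below 0.01 m/s and x of kiwi1_mid in the frame of bar between 0.02 and 0.036 m and z of each of kiwi1_mid, kiwi2_mid, kiwi3_mid in the frame of jig below 0.042 m and contact force between bar and kiwi1 above 0.2 N and x of kiwi2_mid in the frame of bar between 0.02 and 0.036 m and contact force between bar and kiwi2 above 0.2 N and x of kiwi3_mid in the frame of bar between 0.02 and 0.036 m and contact force between bar and kiwi3 above 0.2 N); the robot touches nothing.
It fails at once if a kiwi is squeezed by the bar with more than 8 N (contact force between bar and kiwi1 above 8 N or contact force between bar and kiwi2 above 8 N or contact force between bar and kiwi3 above 8 N).
It fails at once if the bar is pressed on the jig with more than 30 N (contact force between bar and jig above 30 N).
It fails at once if the robot itself touches a kiwi in the jig (contact force between any of the fingers, the arm and kiwi1 above 0.5 N or contact force between any of the fingers, the arm and kiwi2 above 0.5 N or contact force between any of the fingers, the arm and kiwi3 above 0.5 N).
It fails at once if the stamp or the fourth kiwi is moved more than 20 mm (distance of any of stamp, spare_kiwi from where it was at the start of the episode above 0.02 m).
It also fails if it takes over 72 s, if anything falls off the work surface, if the arm or the gripper's body presses on something with over 40 N, if the wrist force passes 120 N, or if a joint passes its speed limit or range.

## Working session

There is one attempt and no reset: what is moved stays moved. The work goes in short steps, Python scripts to look and compute and a shell command to move; the robot and the scene stay as the last step left them, time stands still between calls to the robot, and variables do not carry over. Pictures are saved under pics/ and viewed, at most 10 in all, crops included, and the job is handed in when it is done.

```bash
mkdir -p pics; ls
python3 - <<'E'
from workcell import manip, cams
import cv2
s=manip.read_state()
print({k:s[k] for k in ('time','tcp_pos','tcp_rot','wrist_force','gripper_width')}, manip.grasp_offset)
for n in ('scene','top'):
    f=cams.grab_frame(n); cv2.imwrite(f'pics/{n}0.png',f['img'][:,:,::-1]); print(n,f['mtx'],f['R'],f['t'])
E
```

```text
pics
{'time': 0.0, 'tcp_pos': array([0.18292029, 0.4649847 , 0.23082463]), 'tcp_rot': array([[-9.30591462e-01,  3.66059254e-01, -3.92778913e-04],
       [ 3.66059464e-01,  9.30590900e-01, -1.02201607e-03],
       [-8.60195896e-06, -1.09485987e-03, -9.99999401e-01]]), 'wrist_force': array([ 0.81058205, -0.04464471, -0.13831873]), 'gripper_width': 0.08558113527035384} 0.0187
scene [[369.30274983   0.         257.56596317]
 [  0.         369.30274983 179.67367508]
 [  0.           0.           1.        ]] [[ 0.79629909 -0.60450213  0.02202118]
 [-0.24833004 -0.35988222 -0.89934253]
 [ 0.5515795   0.71067712 -0.43668992]] [-0.35775551  0.2052877   0.99912996]
top [[418.84893708   0.         252.11117402]
 [  0.         418.84893708 184.77705984]
 [  0.           0.           1.        ]] [[-2.75298611e-02 -9.99620792e-01 -6.15717764e-04]
 [-9.98377865e-01  2.75263290e-02 -4.98391317e-02]
 [ 4.98371807e-02 -7.57345386e-04 -9.98757068e-01]] [0.08140977 0.52151618 1.20227929]
```

View pics/scene0.png

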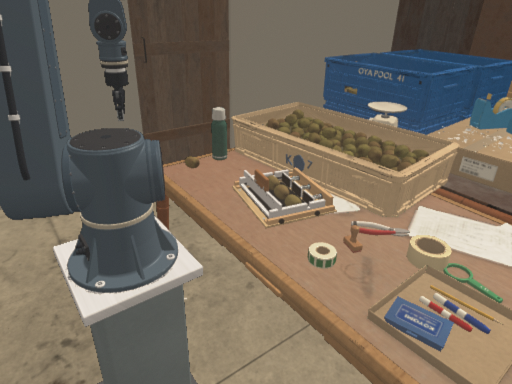

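View pics/top0.png

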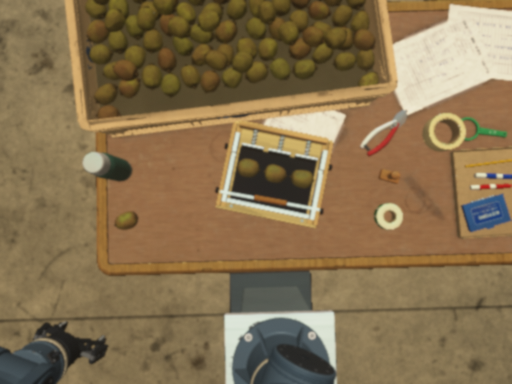

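The top view shows the jig around (275,172), turned about 10°, with the bar's brown handle near (268,201) and the kiwis at (248,168), (274,173) and (302,178). I'll enlarge both views.

Run:
```python
import cv2,numpy as np
a=cv2.imread('pics/top0.png')[115:235,210:340]; b=cv2.imread('pics/scene0.png')[160:225,225:340]
a=cv2.resize(a,None,fx=6,fy=6*.8,interpolation=2); a=cv2.resize(cv2.imread('pics/top0.png')[115:235,210:340],None,fx=5,fy=5,interpolation=2)
cv2.imwrite('pics/topc.png',a)
cv2.imwrite('pics/scenec.png',cv2.resize(b,None,fx=6.5,fy=6.5,interpolation=2))
```

```text
(no output)
```

View pics/topc.png

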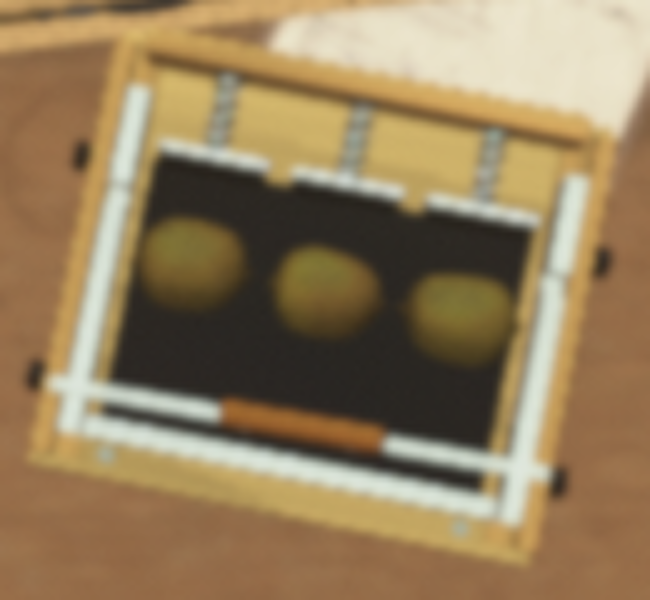

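View pics/scenec.png

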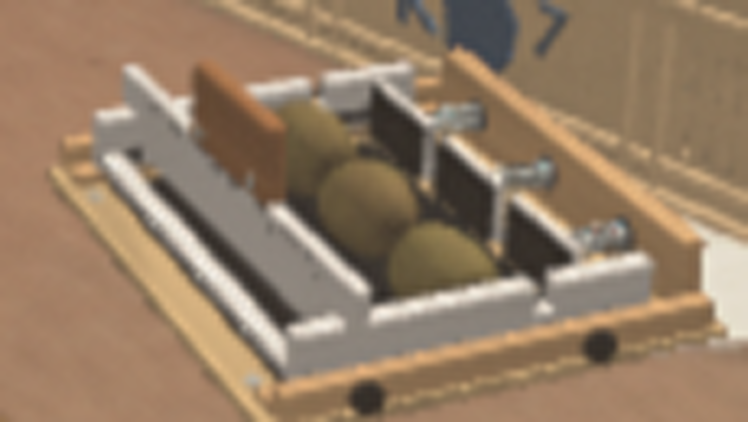

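The top crop shows the bar's ears at about (50,382) and (555,472) and the handle from (222,412) to (383,440). The notches show as dark gaps at about (118,185) in the left rail and (558,273) in the right. The scene crop shows them too, at (318,85) and (545,300), with the handle top running from (205,62) to (283,125).

```bash
cat > h.py <<'E'
import cv2,numpy as np
from workcell import manip,cams
def ray(f,p):
    d=f['R'].T@np.linalg.solve(f['mtx'],[p[0],p[1],1]); return -f['R'].T@f['t'],d/np.linalg.norm(d)
def onz(f,p,z):
    c,d=ray(f,p); return c+d*(z-c[2])/d[2]
def tri(f,p,g,q):
    (a,d),(b,e)=ray(f,p),ray(g,q)
    s=np.linalg.lstsq(np.c_[d,-e],b-a,rcond=None)[0]; P,Q=a+s[0]*d,b+s[1]*e
    return (P+Q)/2,np.linalg.norm(P-Q)
E
python3 - <<'E'
from h import *
np.set_printoptions(precision=4,suppress=True)
T,S=cams.grab_frame('top'),cams.grab_frame('scene')
def handle(f,x0,x1,y0,y1,hmax,smin):
    h=cv2.cvtColor(f['img'],cv2.COLOR_RGB2HSV).astype(int)
    m=np.zeros(h.shape[:2],np.uint8)
    k=(h[...,0]<hmax)&(h[...,1]>smin)&(h[...,2]>70)
    m[y0:y1,x0:x1]=k[y0:y1,x0:x1]
    n,l,st,c=cv2.connectedComponentsWithStats(m); i=1+st[1:,4].argmax()
    m=(l==i).astype(np.uint8); p=np.argwhere(m)[:,::-1].astype(np.float32)
    print(st[i],c[i],cv2.minAreaRect(p)); return p
pt=handle(T,245,295,185,210,14,120); ps=handle(S,250,272,164,195,14,100)
r=cv2.minAreaRect(pt);b=cv2.boxPoints(r)
print('box z.112',[onz(T,q,.112) for q in b],'centre',onz(T,r[0],.112))
# sharp rim points read in the crops: handle top ends (scene), ears, notches
t=lambda x,y:(210+(x+.5)/5-.5,115+(y+.5)/5-.5); s=lambda x,y:(225+(x+.5)/6.5-.5,160+(y+.5)/6.5-.5)
print('handle top L/R',tri(T,t(222,411),S,s(203,62)),tri(T,t(384,438),S,s(279,127)))
print('notch L/R tri',tri(T,t(120,186),S,s(318,85)),tri(T,t(557,274),S,s(543,297)))
nl,nr=onz(T,t(120,186),.046),onz(T,t(557,274),.046); el,er=onz(T,t(48,382),.068),onz(T,t(554,472),.068)
print('notch',nl,nr,np.linalg.norm(nl-nr),'ears',el,er,np.linalg.norm(el-er))
y=lambda a,b:np.degrees(np.arctan2(*(a-b)[[1,0]]))-90
print('yaw notch',y(nl,nr),'yaw bar',y(el,er))
for n,a in (('boardfront',((30,460),(527,560))),):
    A,B=[onz(T,t(*q),.008) for q in a]; print(n,A,B,np.linalg.norm(A-B),y(A,B))
for n,a in (('Lrail',((137,90),(70,430))),('Rrail',((575,178),(512,520)))):
    A,B=[onz(T,t(*q),.046) for q in a]; print(n,A,B,np.linalg.norm(A-B),y(A,B)+90)
L=[onz(T,t(*q),.049) for q in ((163,147),(535,220))]; print('fingers',L,y(*L))
for q in ((192,265),(325,293),(462,320)): print('kiwi',onz(T,t(*q),.031))
E
```

```text
[275 203  10   3  13] [279.7692 204.1538] ((279.484619140625, 204.1230926513672), (9.178570747375488, 1.364382028579712), 7.125016689300537)
[250 165  21  26 236] [260.9746 177.0424] ((259.306884765625, 177.43069458007812), (19.801239013671875, 23.88089370727539), 5.710593223571777)
box z.112 [array([0.4652, 0.0081, 0.112 ]), array([0.4688, 0.0075, 0.112 ]), array([ 0.4651, -0.0166,  0.112 ]), array([ 0.4615, -0.016 ,  0.112 ])] centre [ 0.4651 -0.0042  0.112 ]
handle top L/R (array([0.4865, 0.0629, 0.1089]), np.float64(4.1727967874127784e-05)) (array([ 0.4696, -0.0228,  0.1098]), np.float64(0.0004883528146570462))
notch L/R tri (array([0.6162, 0.1182, 0.0406]), np.float64(0.003492687956688592)) (array([ 0.5594, -0.1295,  0.0333]), np.float64(0.004533628100570018))
notch [0.6169 0.1169 0.046 ] [ 0.5601 -0.1289  0.046 ] 0.2522647983100962 ears [0.5061 0.1586 0.068 ] [ 0.4487 -0.1196  0.068 ] 0.2841005652491927
yaw notch -13.019778086205648 yaw bar -11.661819549366669
boardfront [0.4633 0.1748 0.008 ] [ 0.3974 -0.1119  0.008 ] 0.2941671051818262 -12.928667449728621
Lrail [0.6714 0.1059 0.046 ] [0.4795 0.1486 0.046 ] 0.19661814568607286 -12.545547420251609
Rrail [ 0.6143 -0.141   0.046 ] [ 0.4221 -0.0986  0.046 ] 0.1968401943023072 -12.436768942188081
fingers [array([0.638 , 0.0919, 0.049 ]), array([ 0.5907, -0.1171,  0.049 ])] -12.748695812897836
kiwi [0.5722 0.0774 0.031 ]
kiwi [0.5541 0.0018 0.031 ]
kiwi [ 0.5364 -0.0761  0.031 ]
```

```bash
python3 -m creep '[{"hand":1,"spin":1},{"spin":1},{"spin":1},{"spin":1},{"spin":1},{"spin":1},{"spin":1},{"spin":1},{"spin":1},{"spin":1},{}]' 30
python3 - <<'E'
from h import *
s=manip.read_state(); R=s['tcp_rot']; print(R, s['joint_positions'])
print((R.T@(np.array([.478,.020,.170])-s['tcp_pos']))/.03)
E
```

```text
[[-9.30582407e-01  3.66082415e-01 -2.21352785e-04]
 [ 3.66082481e-01  9.30582204e-01 -6.15334676e-04]
 [-1.92762414e-05 -6.53653001e-04 -9.99999786e-01]] [ 6.85252043e+01  1.22149346e+01 -1.99228871e+00  7.58302282e+01
 -1.10482622e-03  8.99994206e+01]
[-14.58281397 -10.2055786    2.04070973]invalid input
```

```bash
python3 -m creep '[{"hand":1,"dx":0,"dy":0,"dz":0,"spin":1},{"hand":1,"dx":0,"dy":0,"dz":0,"spin":1},{"hand":1,"dx":0,"dy":0,"dz":0,"spin":1},{"hand":1,"dx":0,"dy":0,"dz":0,"spin":1},{"hand":1,"dx":0,"dy":0,"dz":0,"spin":1}]' 30
```

```text
time: 0.82
tcp_pos: [0.183, 0.4652, 0.2311]
tcp_rot: [[-0.473, 0.881, -0.0], [0.881, 0.473, -0.0], [-0.0, -0.0, -1.0]]
wrist_force: [0.9, -0.7, -0.9]
gripper_width: 0.0852
grip_force: 0.0
```

```bash
python3 -m creep '[{"hand":1,"spin":1},{"hand":1,"spin":1},{"hand":1,"spin":1},{"hand":1,"spin":1},{"hand":1,"spin":1},{"hand":1}]' 30
```

```text
invalid input
```

```bash
python3 -m creep '[{"hand":1,"dx":0,"dy":0,"dz":0,"spin":1},{"hand":1,"dx":0,"dy":0,"dz":0,"spin":1},{"hand":1,"dx":0,"dy":0,"dz":0,"spin":1},{"hand":1,"dx":0,"dy":0,"dz":0,"spin":1},{"hand":1,"dx":0,"dy":0,"dz":0,"spin":1},{"hand":1,"dx":0,"dy":0,"dz":0,"spin":0}]' 30;  python3 - <<'E'
from h import *
s=manip.read_state(); R=s['tcp_rot']; print(R, s['joint_positions'])
print((R.T@(np.array([.478,.020,.170])-s['tcp_pos']))/.03)
E
```

```text
time: 1.58
tcp_pos: [0.183, 0.4652, 0.2312]
tcp_rot: [[0.198, 0.98, -0.0], [0.98, -0.198, -0.0], [-0.0, -0.0, -1.0]]
wrist_force: [0.3, 0.7, -0.6]
gripper_width: 0.0853
grip_force: 0.0
[[ 1.98207225e-01  9.80160135e-01 -6.78723128e-05]
 [ 9.80160094e-01 -1.98207237e-01 -2.84367525e-04]
 [-2.92178495e-04 -1.01620344e-05 -9.99999957e-01]] [ 6.85254022e+01  1.22068530e+01 -1.98061198e+00  7.58291206e+01
 -2.34586796e-03  1.69957545e+02]
[-12.59635202  12.57886569   2.04235736]
```

```bash
python3 -m creep '[{"hand":1,"dx":-0.9,"dy":0.9,"dz":0,"spin":0},{"hand":1,"dx":-0.9,"dy":0.9,"dz":0,"spin":0},{"hand":1,"dx":-0.9,"dy":0.9,"dz":0,"spin":0},{"hand":1,"dx":-0.9,"dy":0.9,"dz":0,"spin":0},{"hand":1,"dx":-0.9,"dy":0.9,"dz":0,"spin":0},{"hand":1,"dx":-0.9,"dy":0.9,"dz":0,"spin":0},{"hand":1,"dx":-0.9,"dy":0.9,"dz":0,"spin":0},{"hand":1,"dx":-0.9,"dy":0.9,"dz":0,"spin":0},{"hand":1,"dx":-0.9,"dy":0.9,"dz":0,"spin":0},{"hand":1,"dx":-0.9,"dy":0.9,"dz":0,"spin":0},{"hand":1,"dx":-0.9,"dy":0.9,"dz":0,"spin":0},{"hand":1,"dx":-0.9,"dy":0.9,"dz":0,"spin":0},{"hand":1,"dx":-0.9,"dy":0.9,"dz":0,"spin":0},{"hand":1,"dx":-0.9,"dy":0.9,"dz":0,"spin":0},{"hand":1,"dx":0,"dy":0,"dz":0,"spin":0}]' 30;  python3 - <<'E'
from h import *
s=manip.read_state(); R=s['tcp_rot']; print(R[:,1], s['joint_positions'],s['wrist_force'])
print((R.T@(np.array([.478,.020,.083])-s['tcp_pos']))/.03)
E
```

```text
time: 3.45
tcp_pos: [0.4791, 0.0179, 0.2309]
tcp_rot: [[0.198, 0.98, -0.0], [0.98, -0.198, -0.0], [-0.0, -0.0, -1.0]]
wrist_force: [-0.4, -0.1, -0.9]
gripper_width: 0.0854
grip_force: 0.0
[ 9.80190528e-01 -1.98056520e-01 -3.79349716e-04] [ 2.14962100e+00  9.79561601e+00 -4.99226216e+00  7.52379767e+01
 -1.44777318e-02  1.03572954e+02] [-0.4355984  -0.07164007 -0.90684171]
[ 0.06315712 -0.04713706  4.93017932]
```

```bash
python3 -m creep '[{"hand":1,"dx":0.06,"dy":-0.05,"dz":0.9,"spin":0},{"hand":1,"dx":0,"dy":0,"dz":0.9,"spin":0},{"hand":1,"dx":0,"dy":0,"dz":0.9,"spin":0},{"hand":1,"dx":0,"dy":0,"dz":0.9,"spin":0},{"hand":1,"dx":0,"dy":0,"dz":0.7,"spin":0},{"hand":1,"dx":0,"dy":0,"dz":0.4,"spin":0},{"hand":1,"dx":0,"dy":0,"dz":0.2,"spin":0},{"hand":1,"dx":0,"dy":0,"dz":0,"spin":0}]' 30;  python3 - <<'E'
from h import *
s=manip.read_state(); print(s['tcp_pos'],s['wrist_force'],s['time'])
T,S=cams.grab_frame('top'),cams.grab_frame('scene')
a=cv2.resize(T['img'][115:235,210:340],None,fx=3,fy=3,interpolation=2); b=cv2.resize(S['img'][140:225,225:340],None,fx=3.5,fy=3.5,interpolation=2)
o=np.zeros((360,a.shape[1]+b.shape[1],3),np.uint8); o[:360,:a.shape[1]]=a; o[:b.shape[0],a.shape[1]:]=b
cv2.imwrite('pics/c2.png',o[:,:,::-1])
E
```

```text
time: 4.45
tcp_pos: [0.4772, 0.0218, 0.0845]
tcp_rot: [[0.198, 0.98, 0.0], [0.98, -0.198, 0.0], [0.0, 0.0, -1.0]]
wrist_force: [0.7, -0.1, 0.5]
gripper_width: 0.0856
grip_force: 0.0
[0.47724462 0.02182618 0.08451173] [ 0.65559154 -0.13530637  0.53042385] 4.45
```

View pics/c2.png

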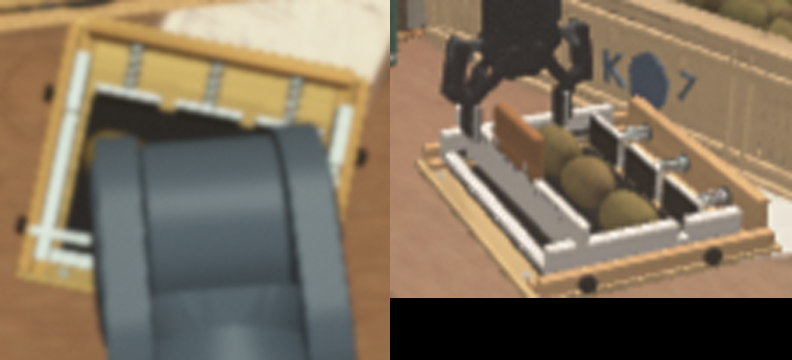

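The fingers straddle the handle cleanly (scene half, about (525,130)) and stand clear of the kiwis, so I'll close.

```bash
python3 -m creep '[{"hand":0,"dx":0,"dy":0,"dz":0,"spin":0},{"hand":0,"dx":0,"dy":0,"dz":0,"spin":0},{"hand":0,"dx":0,"dy":0,"dz":0,"spin":0},{"hand":0,"dx":0,"dy":0,"dz":0,"spin":0},{"hand":0,"dx":0,"dy":0,"dz":0,"spin":0},{"hand":0,"dx":0,"dy":0,"dz":0,"spin":0},{"hand":0,"dx":0,"dy":0,"dz":0,"spin":0},{"hand":0,"dx":0,"dy":0,"dz":0,"spin":0}]' 60;  python3 - <<'E'
from h import *
s=manip.read_state(); print(s['tcp_pos'],s['tcp_rot'][:,1],s['wrist_force'],s['moment'],s['time'])
E
```

```text
time: 5.55
tcp_pos: [0.4774, 0.0217, 0.0845]
tcp_rot: [[0.199, 0.98, 0.0], [0.98, -0.199, -0.0], [0.0, 0.0, -1.0]]
wrist_force: [0.1, -1.2, 4.9]
gripper_width: 0.0128
grip_force: 59.1
[0.47736548 0.02169277 0.08446781] [ 9.80004892e-01 -1.98972925e-01  4.31585542e-04] [ 0.06418972 -1.17102107  4.89587882] [-0.06587982 -0.13005458 -0.09272016] 5.55
```

Run:
```python
from h import *
from scipy.ndimage import map_coordinates
T=cams.grab_frame('top'); g0=cv2.imread('pics/top0.png').astype(float).min(2)
g1=T['img'].astype(float).min(2)
t=lambda x,y:np.array((210+(x+.5)/5-.5,115+(y+.5)/5-.5))
def strip(g,a,b,z,n=40,w=4,thr=110):
    a,b=t(*a),t(*b); d=(b-a)/np.linalg.norm(b-a); nn=np.array((-d[1],d[0])); o=np.linspace(-w,w,33); P=[]
    for f in np.linspace(0,1,n):
        c=a+f*(b-a); q=c+o[:,None]*nn; v=np.clip(map_coordinates(g,[q[:,1],q[:,0]],order=1)-thr,0,None)
        if v.sum()>100: P.append(c+nn*(o*v).sum()/v.sum())
    W=np.array([onz(T,p,z)[:2] for p in P],np.float32)
    vx,vy,x,y=cv2.fitLine(W,cv2.DIST_HUBER,0,.001,.001).ravel()
    return np.degrees(np.arctan(vy/vx)) if abs(vx)>abs(vy) else -np.degrees(np.arctan(vx/vy)),(x,y),len(P)
print('Lrail',strip(g0,(133,110),(85,355),.046)); print('Rrail',strip(g0,(572,195),(530,420),.046))
print('front',strip(g0,(100,428),(480,508),.03))
for n,a,b in (('f1',(165,147),(262,165)),('f3',(430,203),(532,222))): print(n,strip(g0,a,b,.049,n=15,w=2.5))
print('barL',strip(g0,(90,390),(215,410),.068,w=2.5,n=20),'barR',strip(g0,(395,445),(505,462),.068,w=2.5,n=20))
print('bar now L',strip(g1,(50,382),(130,396),.068,n=20,w=3))
```

```text
Lrail (np.float32(-13.195163), (np.float32(0.5927855), np.float32(0.123184375)), 40)
Rrail (np.float32(-13.270307), (np.float32(0.5434103), np.float32(-0.12581787)), 40)
front (np.float32(-13.237183), (np.float32(0.45088777), np.float32(0.008106292)), 40)
f1 (np.float32(-13.167065), (np.float32(0.63476324), np.float32(0.066573225)), 15)
f3 (np.float32(-13.022873), (np.float32(0.59780467), np.float32(-0.089709654)), 15)
barL (np.float32(-11.844822), (np.float32(0.49389613), np.float32(0.1000232)), 20) barR (np.float32(-11.803171), (np.float32(0.45929283), np.float32(-0.0633195)), 20)
bar now L (np.float32(-12.302076), (np.float32(0.5018361), np.float32(0.13998687)), 20)
```

Rails, front strip and sprung fingers agree on a jig yaw of −13.2°, while the bar lies at −11.9°. So I'll spin +1.5° and start sliding.

```bash
python3 -m creep '[{"hand":0,"dx":0,"dy":0,"dz":-0.03,"spin":0.09},{"hand":0,"dx":0,"dy":0,"dz":0,"spin":0.1},{"hand":0,"dx":0.02,"dy":0.2,"dz":0,"spin":0},{"hand":0,"dx":0.02,"dy":0.2,"dz":0,"spin":0},{"hand":0,"dx":0.02,"dy":0.2,"dz":0,"spin":0},{"hand":0,"dx":0,"dy":0.2,"dz":0,"spin":0},{"hand":0,"dx":0,"dy":0,"dz":0,"spin":0},{"hand":0,"dx":0,"dy":0,"dz":0,"spin":0}]' 60;  python3 - <<'E'
from h import *
from scipy.ndimage import map_coordinates
np.set_printoptions(precision=4,suppress=True)
s=manip.read_state(); print(s['tcp_pos'],s['tcp_rot'][:,1],s['wrist_force'],s['moment'],s['time'])
T=cams.grab_frame('top')
g0=cv2.imread('pics/top0.png').astype(float).min(2)
u=np.array([.9736,-.2284]);v=np.array([.2284,.9736])
# notch: brightness profile along each rail at z=.046, jig lateral 0.1285+-.127
def px(P):
    q=T['mtx']@(T['R']@P+T['t']); return q[:2]/q[2]
xs=np.arange(.545,.605,.001)
for n,ys in (('L',(.251,.2555,.260)),('R',(-.003,.0015,.006))):
    pr=np.mean([[map_coordinates(g0,[[p[1]],[p[0]]],order=1)[0] for p in (px(np.r_[a*u+b*v,.046]) for a in xs)] for b in ys],0)
    w=np.clip(np.median(pr)-pr-8,0,None); print(n,'notch x',(xs*w).sum()/w.sum(),xs[pr.argmin()],pr.min(),np.median(pr))
E
```

```text
time: 6.6
tcp_pos: [0.5008, 0.018, 0.0851]
tcp_rot: [[0.225, 0.974, -0.0], [0.974, -0.225, 0.0], [-0.0, -0.0, -1.0]]
wrist_force: [-0.3, 0.2, -2.0]
gripper_width: 0.013
grip_force: 58.5
[0.5008 0.018  0.0851] [ 0.9744 -0.2249 -0.0003] [-0.2515  0.237  -2.0091] [ 0.0137 -0.0588 -0.0021] 6.6
L notch x 0.5739894338905839 0.5740000000000001 166.61281934273663 191.00660023060465
R notch x 0.5732112218204046 0.5740000000000001 164.069272143314 191.75629356370519
```

```bash
python3 -m creep '[{"hand":0,"dx":0,"dy":0.2,"dz":0,"spin":0},{"hand":0,"dx":0,"dy":0.2,"dz":0,"spin":0},{"hand":0,"dx":0,"dy":0.15,"dz":0,"spin":0},{"hand":0,"dx":0,"dy":0.15,"dz":0,"spin":0},{"hand":0,"dx":0,"dy":0.15,"dz":0,"spin":0},{"hand":0,"dx":0,"dy":0.15,"dz":0,"spin":0},{"hand":0,"dx":0,"dy":0.15,"dz":0,"spin":0},{"hand":0,"dx":0,"dy":0.15,"dz":0,"spin":0},{"hand":0,"dx":0,"dy":0.15,"dz":0,"spin":0},{"hand":0,"dx":0,"dy":0.15,"dz":0,"spin":0},{"hand":0,"dx":0,"dy":0.15,"dz":0,"spin":0},{"hand":0,"dx":0,"dy":0.15,"dz":0,"spin":0},{"hand":0,"dx":0,"dy":0.15,"dz":0,"spin":0},{"hand":0,"dx":0,"dy":0.1,"dz":0,"spin":0},{"hand":0,"dx":0,"dy":0.1,"dz":0,"spin":0},{"hand":0,"dx":0,"dy":0,"dz":0,"spin":0},{"hand":0,"dx":0,"dy":0,"dz":0,"spin":0},{"hand":0,"dx":0,"dy":0,"dz":0,"spin":0}]' 60;  cat > st.py <<'E'
from h import *
np.set_printoptions(precision=4,suppress=True)
s=manip.read_state(); R=s['tcp_rot']; p=s['tcp_pos']
u=np.array([.9736,-.2284]);v=np.array([.2284,.9736])
print('u',p[:2]@u,'v',p[:2]@v,'z',p[2],'yaw',np.degrees(np.arctan2(R[1,1],R[0,1])),'F',R.T@s['wrist_force'],'M',R.T@s['moment'],s['time'])
E
python3 st.py
```

```text
time: 8.9
tcp_pos: [0.5667, 0.0029, 0.0852]
tcp_rot: [[0.225, 0.974, 0.0], [0.974, -0.225, -0.0], [-0.0, 0.0, -1.0]]
wrist_force: [-3.2, 1.1, -2.9]
gripper_width: 0.0132
grip_force: 58.5
u 0.5510911965314425 v 0.13223523322888303 z 0.08522364494492116 yaw -12.992257169776021 F [ 0.3737 -3.3686  2.9467] M [ 0.8523 -0.0199 -0.0029] 8.9
```

```bash
cat > pic.py <<'E'
import sys
from h import *
T,S=cams.grab_frame('top'),cams.grab_frame('scene')
a=cv2.resize(T['img'][115:235,210:340],None,fx=2.5,fy=2.5,interpolation=2); b=cv2.resize(S['img'][155:225,230:330],None,fx=4.5,fy=4.5,interpolation=2)
o=np.zeros((max(a.shape[0],b.shape[0]),a.shape[1]+b.shape[1],3),np.uint8); o[:a.shape[0],:a.shape[1]]=a; o[:b.shape[0],a.shape[1]:]=b
cv2.imwrite(sys.argv[1],o[:,:,::-1])
E
python3 pic.py pics/c3.png
```

```text
(no output)
```

View pics/c3.png

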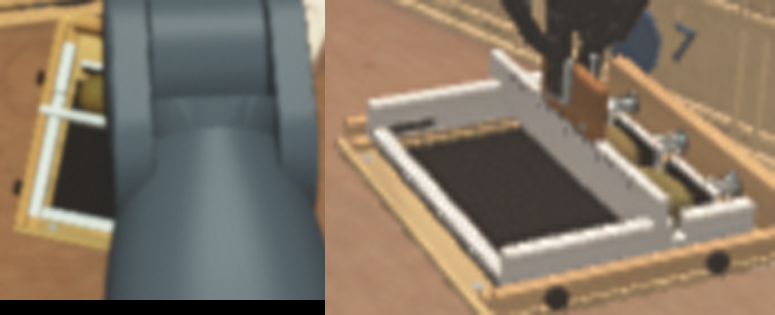

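The bar is across all three kiwis (right ear at about (665,205)), just in front of the notch at (680,235). Next I'll lower onto the rails until light contact.

```bash
python3 -m creep '[{"hand":0,"dx":0,"dy":0.05,"dz":0.03,"spin":0},{"hand":0,"dx":0,"dy":0.05,"dz":0.03,"spin":0},{"hand":0,"dx":0,"dy":0.05,"dz":0,"spin":0},{"hand":0,"dx":0,"dy":0.05,"dz":0,"spin":0},{"hand":0,"dx":0,"dy":0,"dz":0,"spin":0}]' 60; python3 st.py
```

```text
time: 9.62
tcp_pos: [0.5727, 0.0017, 0.0845]
tcp_rot: [[0.225, 0.974, 0.001], [0.974, -0.225, 0.0], [0.001, 0.001, -1.0]]
wrist_force: [-10.2, 1.3, 14.5]
gripper_width: 0.0132
grip_force: 61.2
u 0.557170732922602 v 0.13247018377819497 z 0.0844584527116829 yaw -12.988986178610576 F [ -0.9753 -10.2051 -14.4616] M [ 2.6751 -0.0999  0.0855] 9.625
```

```bash
python3 -m creep '[{"hand":0,"dx":0,"dy":0,"dz":-0.015,"spin":0},{"hand":0,"dx":0,"dy":0,"dz":0,"spin":0},{"hand":0,"dx":0,"dy":0,"dz":0,"spin":0}]' 60; python3 st.py
```

```text
time: 10.0
tcp_pos: [0.5726, 0.0017, 0.0845]
tcp_rot: [[0.225, 0.974, 0.0], [0.974, -0.225, 0.0], [0.0, 0.0, -1.0]]
wrist_force: [-7.7, 1.6, 7.1]
gripper_width: 0.0131
grip_force: 60.1
u 0.5570792390650451 v 0.1324566166086942 z 0.08448935839176361 yaw -12.985855572361569 F [-0.148  -7.9051 -7.1157] M [2.0806 0.0388 0.0277] 10.0
```

```bash
python3 -m creep '[{"hand":0,"dx":0,"dy":0.06,"dz":0,"spin":0},{"hand":0,"dx":0,"dy":0.06,"dz":0,"spin":0},{"hand":0,"dx":0,"dy":0.06,"dz":0,"spin":0},{"hand":0,"dx":0,"dy":0.06,"dz":0,"spin":0},{"hand":0,"dx":0,"dy":0.06,"dz":0,"spin":0},{"hand":0,"dx":0,"dy":0,"dz":0,"spin":0}]' 60; python3 st.py;  python3 -m creep '[{"hand":0,"dx":0,"dy":0.05,"dz":0,"spin":0},{"hand":0,"dx":0,"dy":0,"dz":0,"spin":0}]' 60 >/dev/null; python3 st.py
```

```text
time: 10.75
tcp_pos: [0.5811, -0.0003, 0.0844]
tcp_rot: [[0.225, 0.974, -0.0], [0.974, -0.225, 0.0], [0.0, -0.0, -1.0]]
wrist_force: [-9.9, 2.3, 9.3]
gripper_width: 0.0132
grip_force: 60.4
u 0.5658341195162668 v 0.1324249196846544 z 0.08443167964222788 yaw -12.988029594493586 F [  0.0689 -10.1531  -9.2543] M [ 2.4812 -0.0374  0.0019] 10.75
u 0.5672599465684847 v 0.13240853664537044 z 0.08432874700393336 yaw -12.98732410135189 F [ 0.8015 -9.075  -8.5556] M [ 2.5681 -0.0371  0.0251] 11.0
```

```bash
python3 -m creep '[{"hand":0,"dx":0,"dy":0.05,"dz":0,"spin":0},{"hand":0,"dx":0,"dy":0,"dz":0,"spin":0}]' 60 >/dev/null; python3 st.py
python3 -m creep '[{"hand":0,"dx":0,"dy":0.05,"dz":0,"spin":0},{"hand":0,"dx":0,"dy":0,"dz":0,"spin":0}]' 60 >/dev/null; python3 st.py
python3 -m creep '[{"hand":0,"dx":0,"dy":0.04,"dz":0,"spin":0},{"hand":0,"dx":0,"dy":0,"dz":0,"spin":0}]' 60 >/dev/null; python3 st.py
python3 -m creep '[{"hand":0,"dx":0,"dy":0.04,"dz":0,"spin":0},{"hand":0,"dx":0,"dy":0,"dz":0,"spin":0}]' 60 >/dev/null; python3 st.py
```

```text
u 0.5685993703727845 v 0.132332242949821 z 0.08381371110254429 yaw -12.99129114680941 F [ 0.0646 -7.5776 -1.1388] M [1.8633 0.0799 0.007 ] 11.25
u 0.5699470845075328 v 0.13230048834573946 z 0.08365124735281135 yaw -12.988923035867636 F [-0.197  -6.572  -0.1202] M [1.9679 0.0418 0.0084] 11.5
u 0.5710866298890133 v 0.13229405453198878 z 0.08361338181580001 yaw -12.986391972536929 F [ 0.0059 -7.9398 -0.0215] M [ 2.0185 -0.0122  0.0415] 11.75
u 0.5719376119176762 v 0.1322881766709158 z 0.08352742041661727 yaw -12.990840982699204 F [-0.6224 -9.8356 -0.6107] M [2.4906 0.032  0.095 ] 12.0
```

```bash
python3 -m creep '[{"hand":0,"dx":0,"dy":0,"dz":0.02,"spin":0},{"hand":0,"dx":0,"dy":0,"dz":0,"spin":0},{"hand":0,"dx":0,"dy":0,"dz":0,"spin":0}]' 60 >/dev/null; python3 st.py
```

```text
u 0.5719004748803598 v 0.13228126140563337 z 0.08289076173639767 yaw -12.990550560422337 F [ 0.4739 -9.9547  0.1214] M [2.4746 0.0449 0.0793] 12.375
```

```bash
python3 -m creep '[{"hand":0,"dx":0,"dy":0,"dz":0.04,"spin":0},{"hand":0,"dx":0,"dy":0,"dz":0,"spin":0}]' 60 >/dev/null; python3 st.py
python3 -m creep '[{"hand":0,"dx":0,"dy":0,"dz":0.04,"spin":0},{"hand":0,"dx":0,"dy":0,"dz":0,"spin":0}]' 60 >/dev/null; python3 st.py
```

```text
u 0.5718527541447121 v 0.13227391912846986 z 0.08158539361368618 yaw -12.992645365483313 F [-0.4173 -8.8586  1.6114] M [2.3928 0.0285 0.072 ] 12.625
u 0.5718564425356628 v 0.13228095534476889 z 0.08037422072899592 yaw -12.989836440106645 F [  0.6941 -10.1929   1.9551] M [2.4059 0.0468 0.1209] 12.875
```

```bash
python3 -m creep '[{"hand":0,"dx":0,"dy":-0.01,"dz":0.06,"spin":0},{"hand":0,"dx":0,"dy":0,"dz":0.06,"spin":0},{"hand":0,"dx":0,"dy":0,"dz":0,"spin":0}]' 60 >/dev/null; python3 st.py
python3 -m creep '[{"hand":0,"dx":0,"dy":0,"dz":0.06,"spin":0},{"hand":0,"dx":0,"dy":0,"dz":0.06,"spin":0},{"hand":0,"dx":0,"dy":0,"dz":0,"spin":0}]' 60 >/dev/null; python3 st.py
```

```text
u 0.5717184462259932 v 0.1322245677546125 z 0.0767655443323422 yaw -12.995156554423156 F [ 0.0546 -8.8082  2.5982] M [2.0468 0.0649 0.1312] 13.25
u 0.5717002274685624 v 0.13225216507124393 z 0.07318397993451524 yaw -12.991749440946615 F [ 0.3874 -9.2397  2.1073] M [2.0198 0.0065 0.1311] 13.625
```

```bash
python3 -m creep '[{"hand":0,"dx":0,"dy":0,"dz":0.06,"spin":0},{"hand":0,"dx":0,"dy":0,"dz":0.05,"spin":0},{"hand":0,"dx":0,"dy":0,"dz":0,"spin":0}]' 60 >/dev/null; python3 st.py
python3 -m creep '[{"hand":0,"dx":0,"dy":0,"dz":0.02,"spin":0},{"hand":0,"dx":0,"dy":0,"dz":0,"spin":0},{"hand":0,"dx":0,"dy":0,"dz":0,"spin":0}]' 60 >/dev/null; python3 st.py
python3 -m creep '[{"hand":0,"dx":0,"dy":0,"dz":0.02,"spin":0},{"hand":0,"dx":0,"dy":0,"dz":0,"spin":0},{"hand":0,"dx":0,"dy":0,"dz":0,"spin":0}]' 60 >/dev/null; python3 st.py
```

```text
u 0.571687694722003 v 0.13225566265760116 z 0.06988749483770132 yaw -12.991326019333668 F [ 0.9274 -7.6864  2.2391] M [2.0257 0.0309 0.134 ] 14.0
u 0.5716976404114297 v 0.13227679111944535 z 0.06940159407110524 yaw -12.990817097037912 F [-0.2191 -7.7306  1.1284] M [2.2349 0.0537 0.1303] 14.375
u 0.5716614507848705 v 0.132262698988896 z 0.06876437571231252 yaw -12.991643666838737 F [-0.1043 -8.5257  0.2884] M [2.2948 0.0402 0.1432] 14.75
```

```bash
python3 -m creep '[{"hand":0,"dx":0,"dy":0,"dz":0.015,"spin":0},{"hand":0,"dx":0,"dy":0,"dz":0,"spin":0},{"hand":0,"dx":0,"dy":0,"dz":0,"spin":0}]' 60 >/dev/null; python3 st.py
python3 -m creep '[{"hand":0,"dx":0,"dy":0,"dz":0.01,"spin":0},{"hand":0,"dx":0,"dy":0,"dz":0,"spin":0},{"hand":0,"dx":0,"dy":0,"dz":0,"spin":0}]' 60 >/dev/null; python3 st.py; python3 pic.py pics/c4.png
```

```text
u 0.5716965176567999 v 0.13230756478685587 z 0.06853889956722942 yaw -12.988842670072398 F [ 0.6842 -9.9593 -3.1573] M [ 2.5451 -0.0869  0.1261] 15.125
u 0.5717384937331577 v 0.13232658795712943 z 0.06852718224878934 yaw -12.9870247477432 F [  0.1419 -11.7137  -6.4838] M [ 2.8682 -0.1518  0.0884] 15.5
```

View pics/c4.png

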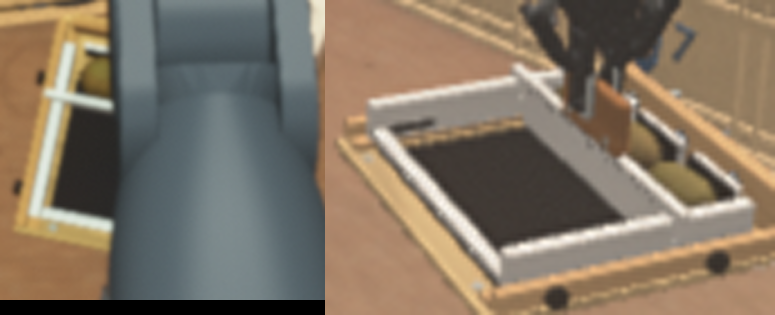

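Both ears now sit in the notches: right at about (690,205), left at (45,95). The bar sank 15.9 mm onto a firm bottom. I'll ease the load, open and retreat upward.

```bash
python3 -m creep '[{"hand":0,"dx":0,"dy":-0.01,"dz":-0.015,"spin":0},{"hand":0,"dx":0,"dy":0,"dz":0,"spin":0},{"hand":0.15,"dx":0,"dy":0,"dz":0,"spin":0},{"hand":0.25,"dx":0,"dy":0,"dz":0,"spin":0},{"hand":0.4,"dx":0,"dy":0,"dz":0,"spin":0},{"hand":0.45,"dx":0,"dy":0,"dz":0,"spin":0},{"hand":0.45,"dx":0,"dy":0,"dz":0,"spin":0}]' 20; python3 st.py
```

```text
time: 16.48
tcp_pos: [0.5877, -0.0019, 0.069]
tcp_rot: [[0.225, 0.974, 0.0], [0.974, -0.225, -0.0], [0.0, 0.0, -1.0]]
wrist_force: [-0.8, 0.6, -0.1]
gripper_width: 0.0385
grip_force: 0.0
u 0.5726179820520763 v 0.13234184443688468 z 0.06899535376307234 yaw -12.995259184958778 F [ 0.3744 -0.8724  0.1382] M [-0.0524 -0.0531 -0.0157] 16.475
```

```bash
python3 -m creep '[{"hand":0.45,"dx":0,"dy":0,"dz":-0.2,"spin":0},{"hand":0.45,"dx":0,"dy":0,"dz":-0.4,"spin":0},{"hand":0.45,"dx":0,"dy":0,"dz":-0.8,"spin":0},{"hand":0.45,"dx":0,"dy":0,"dz":-0.9,"spin":0},{"hand":0.45,"dx":0,"dy":0,"dz":-0.9,"spin":0},{"hand":0.45,"dx":0.3,"dy":-0.9,"dz":-0.9,"spin":0},{"hand":0.45,"dx":0.9,"dy":-0.9,"dz":-0.5,"spin":0},{"hand":0.45,"dx":0.9,"dy":-0.9,"dz":0,"spin":0},{"hand":0.45,"dx":0.9,"dy":-0.9,"dz":0,"spin":0},{"hand":0.45,"dx":0.9,"dy":-0.7,"dz":0,"spin":0},{"hand":0.45,"dx":0.9,"dy":0,"dz":0,"spin":0},{"hand":0.45,"dx":0.9,"dy":0,"dz":0,"spin":0},{"hand":0.45,"dx":0.9,"dy":0,"dz":0,"spin":0},{"hand":0.45,"dx":0.9,"dy":0,"dz":0,"spin":0},{"hand":0.45,"dx":0.9,"dy":0,"dz":0,"spin":0},{"hand":0.45,"dx":0,"dy":0,"dz":0,"spin":0}]' 20; python3 st.py; python3 pic.py pics/c5.png
```

```text
time: 18.48
tcp_pos: [0.5186, 0.274, 0.2073]
tcp_rot: [[0.223, 0.975, 0.0], [0.975, -0.223, 0.0], [0.0, 0.0, -1.0]]
wrist_force: [0.4, -0.4, -1.3]
gripper_width: 0.0387
grip_force: 0.0
u 0.44228373022602685 v 0.3852059316121494 z 0.20729929795935945 yaw -12.897335309734494 F [-0.3316  0.4864  1.3076] M [ 0.0161 -0.0015  0.0291] 18.475
```

View pics/c5.png

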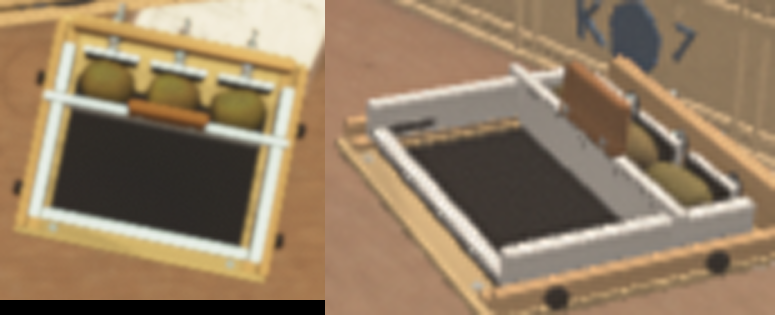

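The bar lies home in both notches from (45,95) to (288,143), and the three kiwis are snug between it and the sprung fingers. The robot is clear, so I'm handing in.

```bash
python3 -c "
from workcell import manip
print(manip.close_job())"
```

```text
the job is handed in; nothing more can be done
None
```

The bar is home in both notches with the three kiwis held in a row behind it; I let go, moved the arm clear and handed the job in at about 18.5 s, but the hand-in gave no verdict.

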